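# Vibration check of a loaded tube mixer

## Task

Load the tube mixer for its vibration check: stand the thick vial in the wide bore and the slim vial in the narrow bore, each fully down, and let go of them. Then lift the vibration pen out of its holder and hold it square to the mixer's sloping front, its spring tip on the raised round steel pad and gently pushed in about half its travel. Finish while holding it there, still and in contact, without putting it down or letting go; leave everything else where it stands.

Things in the scene. Friction and masses are not known exactly. Their poses are not given: they have to be found in the camera images.
- thick_vial_mid (a point): centre (half-way up) of the thick vial: a straight white plastic cylinder with a grey cap of the same width, 24 mm in diameter, 85 mm tall, flat foot with a 2 mm chamfer, about 60 g; it stands upright on the bench, z up along it
- slim_vial_mid (a point): centre (half-way up) of the slim vial: the same shape, 16 mm in diameter, 85 mm tall, about 35 g, standing upright on the bench, z up along it
- mixer_block_hole0 (a point): centre of the mouth of the wide bore, 27 mm in diameter, 35 mm deep, upright, with a 2 mm chamfer, in the aluminium block of the mixer. The block's flat top, 75 mm (x) by 150 mm (y), is at this height, 78 mm over the bench. A vial fully down stands 50 mm out of the bore. x of this frame is the mixer's x: from the sloping front to the back, level; y is the mixer's left. The two bores lie 68 mm apart along y, each 41 mm from the block's front edge
- mixer_block_hole1 (a point): centre of the mouth of the narrow bore, 19 mm in diameter, 35 mm deep, same axes as the wide bore
- pad: the marked spot: raised round flat steel pad, 24 mm in diameter, with a dark ring round it, on the sloping white front of the mixer, which drops at 25 degrees towards the robot's side. Origin at the centre of its contact face, about 52 mm over the bench; z is the outward normal of the face (up and forward, 25 degrees off vertical), y level, the mixer's left. A fixed black knob 26 mm in diameter, 14 mm high, stands on the slope 62 mm to the pad's right (-y)
- pen_mid (a point): centre of the vibration pen's handle: an upright black cylinder 22 mm in diameter, 100 mm long; z along the pen, away from the tip. Below the handle come a steel neck 12 mm in diameter, 30 mm long, and the steel spring tip 8 mm in diameter, 20 mm long with a round end: the tip's end is 100 mm from this centre. 120 g in all. At the start the pen stands in its holder, the handle's lower end resting on the holder's top, neck and tip down in the hole
- pen_tip (a point): the end of the pen's spring tip, the point that touches the pad; it moves with the tip; z along the pen, away from the tip
- pen_point (a joint): how far the spring tip is pushed into the pen, 0 (out) to 0.015 m (fully in); spring 300 N/m, so about 2.2 N at half travel and 4.5 N fully in, where it stops hard
- pen_holder: the pen's holder, fixed to the bench: a grey plastic block 64 by 64 mm, 60 mm high, with one upright hole 15 mm in diameter, 54 mm deep in the middle of its top; origin at the centre of its underside, z up
- jar: bystander, not to be disturbed: a closed glass jar, 54 mm across, 70 mm tall, standing; origin at the centre of its underside
- amber_bottle: bystander, not to be disturbed: an amber bottle, 64 mm across, 130 mm tall, standing; origin at the centre of its underside
- wash_bottle: bystander, not to be disturbed: a white bottle, 66 mm across, 160 mm tall, standing; origin at the centre of its underside
- dish: bystander, not to be disturbed: a flat clear culture dish, 94 mm across, 15 mm tall; origin at the centre of its underside
- driver: bystander, not to be disturbed: a screwdriver lying on the bench, about 30 mm high at most; origin at its underside, about the middle of its length
There are look-alikes about, which are no part of the job. Leave any green look-alike of the pen_holder alone.

How it is judged:
On the way, in this order (a step that is already met when the one before it is completed fails the run):
1. both vials stand fully down in their own bores and are let go, the pen still in its holder (horizontal distance between thick_vial_mid and mixer_block_hole0 below 0.005 m and z of thick_vial_mid in the frame of mixer_block_hole0 between 0.002 and 0.0115 m and angle between each of thick_vial_mid, slim_vial_mid's own z axis and vertical below 0.17 rad and contact force between the fingers and thick_vial below 0.1 N and horizontal distance between slim_vial_mid and mixer_block_hole1 below 0.005 m and z of slim_vial_mid in the frame of mixer_block_hole1 between 0.002 and 0.0115 m and contact force between the fingers and slim_vial below 0.1 N and distance between pen_mid and pen_holder below 0.13 m), for 0.2 s.
2. the pen is lifted clear of its holder (height (world z) of pen_tip above 0.07 m), for 0.1 s.
At the end, for the whole second after the job is handed in: Vials in their own bores: within 5 mm of the axis, 4 mm of the floor, 10 degrees of upright, untouched. The fingers hold the pen still, clear of its holder, within 0.15 rad of square to the pad, tip within 10 mm of its centre, pressing 0.6 to 4.2 N, pushed in 2 to 13.5 mm (horizontal distance between thick_vial_mid and mixer_block_hole0 below 0.005 m and z of thick_vial_mid in the frame of mixer_block_hole0 between 0.002 and 0.0115 m and angle between each of thick_vial_mid, slim_vial_mid's own z axis and vertical below 0.17 rad and contact force between the fingers and thick_vial below 0.1 N and horizontal distance between slim_vial_mid and mixer_block_hole1 below 0.005 m and z of slim_vial_mid in the frame of mixer_block_hole1 between 0.002 and 0.0115 m and contact force between the fingers and slim_vial below 0.1 N and contact force between pen and pad between 0.6 and 4.2 N and value of joint pen_point between 0.002 and 0.0135 m and distance between pen_tip and pad below 0.01 m and angle between the z axis of pen_mid and the z axis of pad, either way round below 0.15 rad and contact force between the fingers and pen above 2 N and contact force between pen and pen_holder below 0.05 N and linear speed of pen below 0.02 m/s); the arm keeps its last pose, push and grip.
It fails at once if the pen is pushed on the pad with more than 12 N (contact force between pen and pad above 12 N).
It fails at once if a bystander is shifted by more than 30 mm (distance of any of jar, amber_bottle, wash_bottle, dish, driver from where it was at the start of the episode above 0.03 m).
It also fails if it takes over 72 s, if anything falls off the work surface, if the arm or the gripper's body presses on something with over 40 N, if the wrist force passes 120 N, or if a joint passes its speed limit or range.

## Robot

A 6-joint arm with a two-finger parallel gripper is mounted at the origin on the work surface. World frame = base frame: x ahead of the robot, y to its left, z up, the work surface at z = 0. Lengths are in m, angles in rad, forces in N, time in s.
With the tool pointing down it reaches from about 0.35 to 0.975 m from the base axis. Payload 4.9 kg.
Tool frame: the origin (TCP) lies midway between the tips of the shut fingers; the grasp point (between the pads) lies 19 mm behind it; z points along the fingers, y is the line along which they close (so a half turn about z gives the same grasp; the last joint's range is limited). The gripper opens to 85 mm and grips with 20 to 120 N. Pads are 22 mm wide; open, the fingers measure 114 mm over their backs; the gripper's body (76 mm by 85 mm) begins 54 mm behind the grasp point. The pads swing forward as they close: fully open they stand 13 mm farther back than shut.
Start: joints at [-1.4, 0.053, 1.613, -0, 1.476, -0.119], TCP at [0.179, -0.599, 0.231] pointing down, gripper open.
Joint ranges: [-3.01, 3.01], [-1.01, 2.22], [0.06, 2.58], [-1.02, 4.17], [0.09, 2.62], [-3.14, 3.14]. Speed limits (rad/s): [2.57, 2.57, 3.14, 3.14, 3.14, 3.14].

## Interface

Orientations are given as a rotation vector (axis times angle).
In Python, from station import ctrl, optics, job gives the robot as it stands.
- The arm moves only by the shell command python3 -m jog 'ROWS' [OPENING] [FORCE]. ROWS is JSON, a list of rows, each a list of 2 entries, a list of its own where there are three numbers: the shift along the tool's x, y, z in m, then the turn, a rotation vector about the tool's x, y, z in rad. A call has 1 to 5 rows; each row is the pose to reach, as a shift and turn from the pose commanded when the call began, along the tool's axes at that moment; what a row does not reach only later rows make up. A row lasts 1/10 s, in which the tool goes at most 50 mm and 8.59 degrees, less where a joint would pass 70% of its speed; a pose out of reach is approached as far as the arm can. A call with a gripper value outside its range is refused whole. OPENING is the opening, from 0 (shut) to 1 (fully open), set as the call begins (- or left out, the last holds). The fingers move at their own pace and stop on an object; FORCE is the grip in N (left out, the last holds). Time passes only in rows, so rows that repeat a pose let the fingers close. It gives the time, the measured TCP pose, the force, the opening and the grip force at its end, in the units of the state.
- ctrl.get_obs(): the state, without advancing time (a new reading comes with each control period).
- optics.get_image(name): name is "scene" or "top" or "wrist"; returns a dict with "image" (384x512x3 uint8, blue, green, red), "fx", "fy", "cx", "cy" (pixels), "rvec" (rotation vector, rad) and "tvec" (3), from world to camera coordinates, as OpenCV has them; the wrist camera has in their place "mount" (4x4, takes a point from camera to tool coordinates, whose origin is the TCP and whose axes are the flange's). Camera axes: x right, y down, z forward; pixel columns grow to the right and rows downward; lengths in m; the calibration is good to about 2 mm. A picture is of the moment at which its call begins: read the wrist's pose just before it. There is no depth.
- job.finish_job(): hands the job in; it is judged then, once.
The state is a dict: "t": time; "q": joint angles; "dq": joint speeds; "effort": joint torques, N m; "tool_pos": TCP position; "tool_rot": TCP orientation; "contact_force": force on the tool from outside, world axes, zero at the start; "wrist_torque": the same for the moment, N m; "opening": finger opening in m; "grip_force": force on a finger pad.
Only numpy, scipy, OpenCV 4.12 (cv2) and the standard library are available. Lean on these libraries where they do the work, as an engineer would, in place of code of your own. Each camera call takes 0.05 s, during which the arm holds its last target. There are 200 camera calls.

## Working session

There is one attempt and no reset: what is moved stays moved. The work goes in short steps, Python scripts to look and compute and a shell command to move; the robot and the scene stay as the last step left them, time stands still between calls to the robot, and variables do not carry over. Pictures are saved under pics/ and viewed, at most 10 in all, crops included, and the job is handed in when it is done.

```bash
ls; mkdir -p pics; cat > h.py <<'E'
import numpy as np, cv2
from scipy.spatial.transform import Rotation as R
from station import ctrl, optics, job
def pic(name,fn,crop=None,scale=1):
    o=ctrl.get_obs(); d=optics.get_image(name); im=d["image"]
    np.savez('pics/'+fn+'.npz',img=im,tp=o["tool_pos"],tr=o["tool_rot"],**{k:v for k,v in d.items() if k!="image"})
    save(im,fn,crop,scale)
def save(im,fn,crop=None,scale=1):
    if crop: x0,y0,x1,y1=crop; im=im[y0:y1,x0:x1]
    if scale!=1: im=cv2.resize(im,None,fx=scale,fy=scale,interpolation=cv2.INTER_CUBIC)
    cv2.imwrite('pics/'+fn+'.png',im)
def cam(fn):
    d=np.load('pics/'+fn+'.npz')
    if 'mount' in d:
        T=np.eye(4);T[:3,:3]=R.from_rotvec(d['tr']).as_matrix();T[:3,3]=d['tp']
        M=T@d['mount']; return d,M[:3,:3],M[:3,3]
    Rm=R.from_rotvec(np.ravel(d['rvec'])).as_matrix(); return d,Rm.T,-Rm.T@np.ravel(d['tvec'])
def onz(fn,u,v,z):
    d,Rc,c=cam(fn); r=Rc@np.array([(u-d['cx'])/d['fx'],(v-d['cy'])/d['fy'],1]); return c+r*(z-c[2])/r[2]
def proj(fn,p):
    d,Rc,c=cam(fn); q=Rc.T@(np.array(p)-c); return np.array([d['fx']*q[0]/q[2]+d['cx'],d['fy']*q[1]/q[2]+d['cy']])
def totool(p):
    o=ctrl.get_obs(); return R.from_rotvec(o["tool_rot"]).inv().apply(np.array(p)-o["tool_pos"])
E
python3 - <<'E'
from h import *
pic("top","top0",scale=1.5);pic("scene","scene0",scale=1.5)
o=ctrl.get_obs();print(o)
E
```

```text
pics
{'t': 0.1, 'q': array([-1.39997805e+00,  5.32964277e-02,  1.61417313e+00,  3.61625659e-05,
        1.47600483e+00, -1.18970989e-01]), 'dq': array([ 0.00022782, -0.00216412, -0.00421855,  0.00014576,  0.00073655,
       -0.00041995]), 'effort': array([ 1.19105338e-03, -3.94900954e+01, -3.71360600e+01,  1.51418899e-06,
        3.93377995e-03, -2.95636262e-07]), 'tool_pos': array([ 0.17852372, -0.5983655 ,  0.23017268]), 'tool_rot': array([-3.10681077e+00, -4.53331697e-01,  2.00798046e-05]), 'contact_force': array([-0.42109136, -0.09635037,  0.27781422]), 'wrist_torque': array([0.02062899, 0.04576641, 0.0128657 ]), 'grip_force': 0.0, 'opening': 0.08524307753724829}
```

View pics/top0.png

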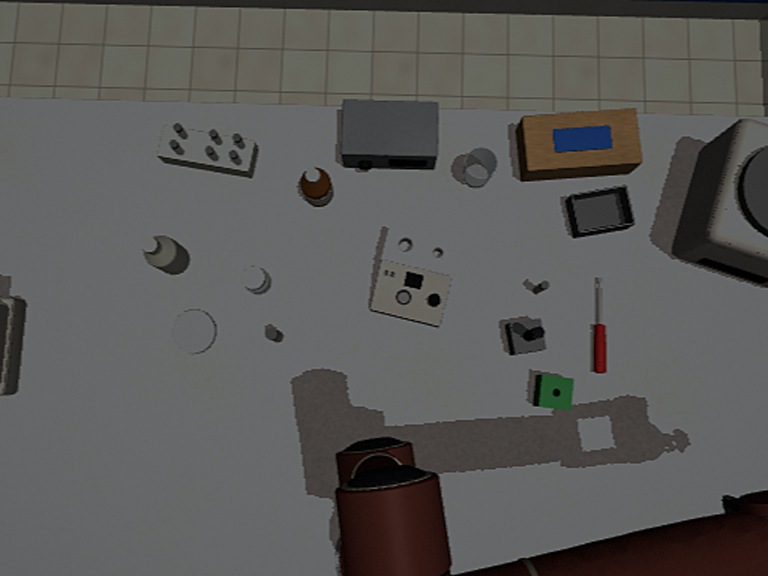

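View pics/scene0.png

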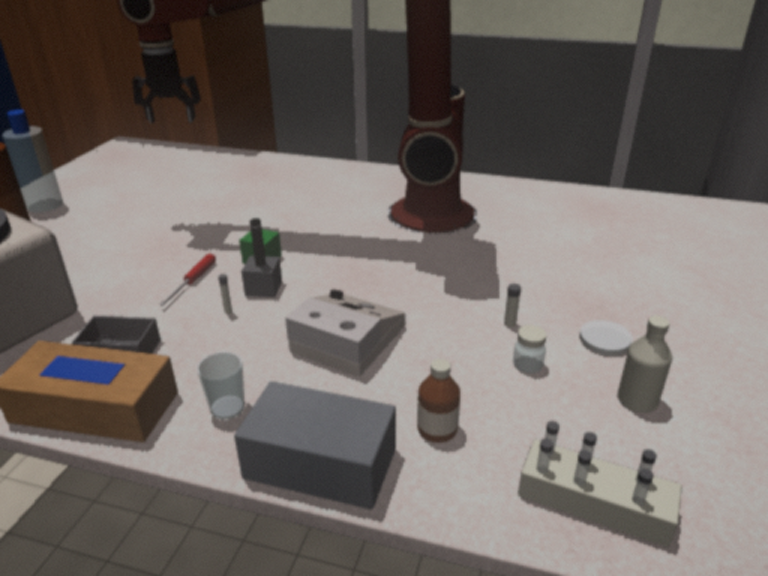

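The scene picture shows a thicker vial at (512,305) and a slimmer one at (225,293). In the top picture they are at (273,333) and (540,286). The rack vials at (160–260,125–175) are look-alikes. The pen stands in the grey holder at (526,335), and the green holder at (553,391) is to be left alone. The mixer is at (410,285), with its bores at (405,244) and (437,252), the pad at (403,297) and the knob at (433,300). I'll confirm all this in one enlarged crop.

```bash
python3 - <<'E'
from h import *
im=np.load('pics/top0.npz')['img']
g=np.clip(im.astype(float)*1.6,0,255).astype(np.uint8)
def c(x0,y0,w,h,W,H): return cv2.resize(g[y0:y0+h,x0:x0+w],(W,H),interpolation=cv2.INTER_CUBIC)
a=c(240,150,66,72,528,576)   # mixer x8
b=c(166,200,33,36,264,288)   # thick x8
d=c(340,178,33,36,264,288)   # slim x8
cv2.imwrite('pics/c1.png',np.hstack([a,np.vstack([b,d])]))
s=np.load('pics/scene0.npz')['img']
cv2.imwrite('pics/c2.png',np.vstack([np.hstack([cv2.resize(s[180:225,130:190],(400,300)),cv2.resize(s[180:225,315:375],(400,300))]),np.hstack([cv2.resize(s[140:200,150:200],(400,300)),c(330,205,60,72,400,300)])]))
E
```

```text
(no output)
```

View pics/c1.png

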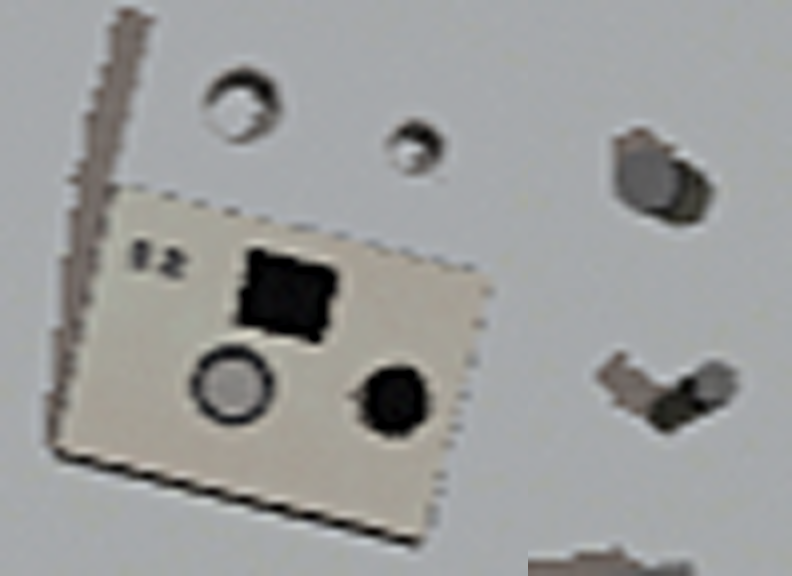

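View pics/c2.png

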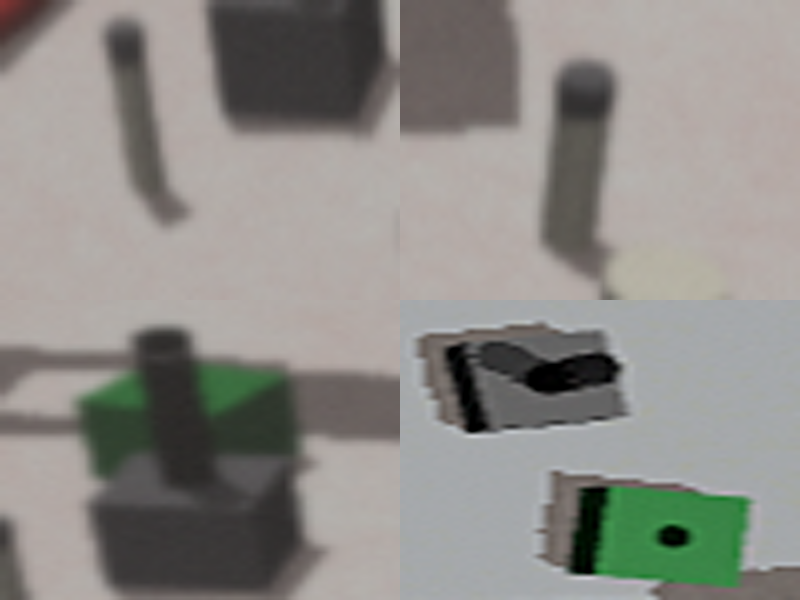

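Confirmed: the vial on the left is clearly the thick one and the right one is the slim one. In the mixer crop, the wide bore is at (242,104), the narrow bore at (416,147) and the pad at (232,384). The pen stands in the grey holder. Next I'll work out positions.

```bash
python3 - <<'E'
from h import *
np.set_printoptions(precision=4,suppress=True)
f='top0'; off=(8-1)/16
px=lambda x,y,x0,y0,sx=8,sy=8:((x+.5)/sx-.5+x0,(y+.5)/sy-.5+y0)
w=onz(f,*px(242,104,240,150),.078);n=onz(f,*px(416,147,240,150),.078)
p=onz(f,*px(232,384,240,150),.052)
t=onz(f,*px(120,178,166,200),.085);s=onz(f,*px(186,96,340,178),.085)
sx,sy=400/60,300/72
pen=onz(f,*px(198,67,330,205,sx,sy),.160)
hc=[onz(f,*px(x,y,330,205,sx,sy),.06) for x,y in [(70,40),(205,32),(225,112),(85,130)]]
print('wide',w,'narrow',n,np.linalg.norm(w-n));d=(w-n)/np.linalg.norm(w-n);print('yaw of mixer y',d,np.degrees(np.arctan2(-d[0],d[1])))
x=np.array([d[1],-d[0],0]);print('pad',p,'pad rel wide in mixer',(p-w)@x,(p-w)@d)
print('thick',t,'slim',s,'pen',pen,'holder',np.mean(hc,0)); print(hc)
s1=px(0,0,0,0)
# scene checks
for nm,q in [('thick',t),('slim',s),('pen',pen),('wide',w),('narrow',n),('pad',p)]: print(nm,proj('scene0',q)*1.5)
o=ctrl.get_obs();print(R.from_rotvec(o['tool_rot']).as_matrix())
im=optics.get_image('wrist');print(im['mount'],im['fx'],im['cx'],im['cy'])
for nm,u,v in [('jar',255,280),('amber',313,178),('holder2',556,392),('driver',600,340)]: print(nm,onz(f,u/1.5,v/1.5,.06))
E
```

```text
wide [ 0.6266 -0.0085  0.078 ] narrow [ 0.6118 -0.075   0.078 ] 0.06821211042488876
yaw of mixer y [0.2176 0.976  0.    ] -12.56775814075395
pad [ 0.5223 -0.0079  0.052 ] pad rel wide in mixer -0.10192472697586824 -0.022114909344570412
thick [0.4376 0.2532 0.085 ] slim [ 0.5502 -0.2896  0.085 ] pen [ 0.4496 -0.2617  0.16  ] holder [ 0.4494 -0.2608  0.06  ]
[array([ 0.4764, -0.2261,  0.06  ]), array([ 0.484 , -0.2875,  0.06  ]), array([ 0.426 , -0.2963,  0.06  ]), array([ 0.4111, -0.233 ,  0.06  ])]
thick [513.5701 285.6474]
slim [222.2967 274.6363]
pen [254.107  218.7267]
wide [347.5228 323.1584]
narrow [314.7834 312.4827]
pad [366.4697 303.4065]
[[ 0.9583  0.2857 -0.0003]
 [ 0.2857 -0.9583  0.0019]
 [ 0.0003 -0.0019 -1.    ]]
[[-0.0011 -0.9648 -0.2629  0.0651]
 [ 1.     -0.0011 -0.0002  0.0005]
 [-0.0001 -0.2629  0.9648 -0.1435]
 [ 0.      0.      0.      1.    ]] 337.4154354191789 253.61311608912118 192.7286717408166
jar [0.5464 0.2957 0.06  ]
amber [0.7656 0.1864 0.06  ]
holder2 [ 0.3375 -0.3178  0.06  ]
driver [ 0.4437 -0.4071  0.06  ]
```

```bash
cat >> h.py <<'E'
np.set_printoptions(precision=4,suppress=True)
MY=np.array([.2176,.976,0]);MX=np.array([.976,-.2176,0]);Z=np.array([0,0,1.])
RT=np.stack([MY,MX,-Z],1)
W=np.array([.6266,-.0085,.078]);N=np.array([.6118,-.075,.078]);P=np.array([.5223,-.0079,.052])
TH=np.array([.4376,.2532,0]);SL=np.array([.5502,-.2896,0]);PEN=np.array([.4495,-.2615,0])
def go(p,Rt=RT):
    o=ctrl.get_obs();R0=R.from_rotvec(o["tool_rot"])
    print('shift',R0.inv().apply(np.array(p)-o["tool_pos"]),'turn',(R0.inv()*R.from_matrix(Rt)).as_rotvec(),'t',o['t'])
E
python3 - <<'E'
from h import *
go([*SL[:2],.17])
E
```

```text
shift [ 0.4444 -0.1897  0.0607] turn [-0.0013 -0.001  -1.0617] t 0.15
```

```bash
python3 -m jog '[[[0.05,-0.02,0],[0,0,-0.1]],[[0.09,-0.04,0],[0,0,-0.2]],[[0.13,-0.057,0.01],[0,0,-0.32]],[[0.17,-0.075,0.02],[0,0,-0.43]],[[0.21,-0.09,0.02],[0,0,-0.53]]]'; python3 -c "
from h import *
go([*SL[:2],.17])"
```

```text
t: 0.65
tool_pos: [0.3546, -0.4502, 0.2091]
tool_rot: [-2.876, -1.257, 0.001]
contact_force: [0.3, 0.4, 0.1]
opening: 0.0852
grip_force: 0.0
shift [0.2507 0.0346 0.0393] turn [-0.0029 -0.0019 -0.5275] t 0.65
```

```bash
python3 -m jog '[[[0.049,0.007,0.008],[0,0,-0.1]],[[0.098,0.013,0.016],[0,0,-0.21]],[[0.147,0.02,0.024],[0,0,-0.32]],[[0.196,0.027,0.032],[0,0,-0.43]],[[0.245,0.034,0.039],[0,0,-0.527]]]'; python3 -m jog '[[[0,0,0],[0,0,0]],[[0,0,0],[0,0,0]]]';python3 -c "
from h import *
pic('wrist','w1',scale=1.5)
go([*SL[:2],.047]); print(proj('w1',[*SL[:2],.085])*1.5,proj('w1',[*SL[:2],0])*1.5)"
```

```text
t: 1.15
tool_pos: [0.5469, -0.2953, 0.1716]
tool_rot: [-2.451, -1.964, 0.0]
contact_force: [0.4, -0.9, 0.2]
opening: 0.0853
grip_force: 0.0
t: 1.35
tool_pos: [0.5461, -0.2959, 0.1715]
tool_rot: [-2.453, -1.961, 0.001]
contact_force: [0.1, -0.1, -0.1]
opening: 0.0854
grip_force: 0.0
shift [0.0082 0.003  0.125 ] turn [-0.001   0.0002 -0.0044] t 1.4
[388.1523 280.0573] [386.5129 247.034 ]
```

View pics/w1.png

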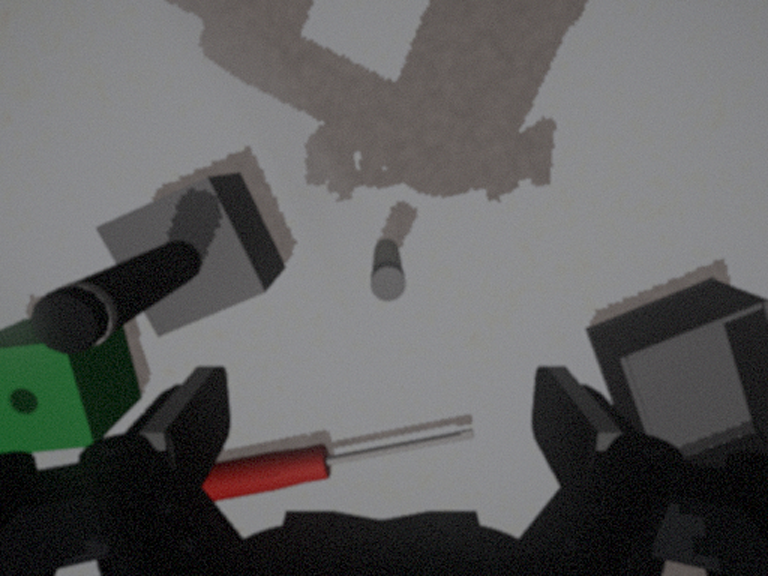

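The slim vial's cap is at (387,281), within 1 px of the prediction, so I can descend and grip.

```bash
python3 -m jog '[[[0.008,0.003,0.03],[0,0,-0.004]],[[0.008,0.003,0.06],[0,0,-0.004]],[[0.008,0.003,0.09],[0,0,-0.004]],[[0.008,0.003,0.115],[0,0,-0.004]],[[0.008,0.003,0.124],[0,0,-0.004]]]'; python3 -m jog '[[[0,0,0],[0,0,0]],[[0,0,0],[0,0,0]],[[0,0,0],[0,0,0]],[[0,0,0],[0,0,0]],[[0,0,0],[0,0,0]]]' 0 40; python3 -m jog '[[[0,0,0],[0,0,0]],[[0,0,0],[0,0,0]]]'
```

```text
t: 1.9
tool_pos: [0.5477, -0.2901, 0.0453]
tool_rot: [-2.451, -1.958, 0.003]
contact_force: [-0.7, 0.1, -1.1]
opening: 0.0853
grip_force: 0.0
t: 2.4
tool_pos: [0.5513, -0.2904, 0.0498]
tool_rot: [2.45, 1.963, 0.001]
contact_force: [-0.6, 0.9, 3.4]
opening: 0.0151
grip_force: 38.9
t: 2.6
tool_pos: [0.5513, -0.2904, 0.0498]
tool_rot: [2.45, 1.963, 0.001]
contact_force: [-0.8, 0.6, 5.2]
opening: 0.0148
grip_force: 39.3
```

```bash
python3 -m jog '[[[0,0,-0.02],[0,0,0]],[[0,0,-0.05],[0,0,0]],[[0,0,-0.09],[0,0,0]],[[0,0,-0.125],[0,0,0]],[[0,0,-0.14],[0,0,0]]]';python3 -c "
from h import *
go([*N[:2],.185])"
```

```text
t: 3.1
tool_pos: [0.552, -0.2908, 0.1926]
tool_rot: [2.447, 1.961, 0.003]
contact_force: [0.1, 0.4, -0.5]
opening: 0.0156
grip_force: 39.0
shift [0.2236 0.0112 0.0071] turn [ 0.0057  0.0022 -0.0005] t 3.1
```

```bash
python3 -m jog '[[[0.035,0.002,0],[0,0,0]],[[0.08,0.004,0],[0,0,0]],[[0.13,0.006,0],[0,0,0]],[[0.18,0.009,0],[0,0,0]],[[0.224,0.011,0],[0,0,0]]]';python3 -m jog '[[[0,0,0],[0,0,0]],[[0,0,0],[0,0,0]],[[0,0,0],[0,0,0]]]';python3 -c "
from h import *
pic('wrist','w2',scale=1.5);pic('top','t2')
go([*N[:2],.14])
for q in (N,W,P):print(proj('w2',q)*1.5)"
```

```text
t: 3.6
tool_pos: [0.6097, -0.0713, 0.1866]
tool_rot: [-2.45, -1.963, 0.002]
contact_force: [-0.0, -0.3, -0.2]
opening: 0.0151
grip_force: 39.0
t: 3.9
tool_pos: [0.6096, -0.0744, 0.1873]
tool_rot: [-2.452, -1.963, 0.002]
contact_force: [0.1, 0.3, -0.6]
opening: 0.0149
grip_force: 39.0
shift [0.0004 0.0021 0.0478] turn [-0.0008  0.0002 -0.0024] t 4.0
[387.0706 282.5904]
[387.1594 145.2639]
[198.5557 188.7025]
```

View pics/w2.png

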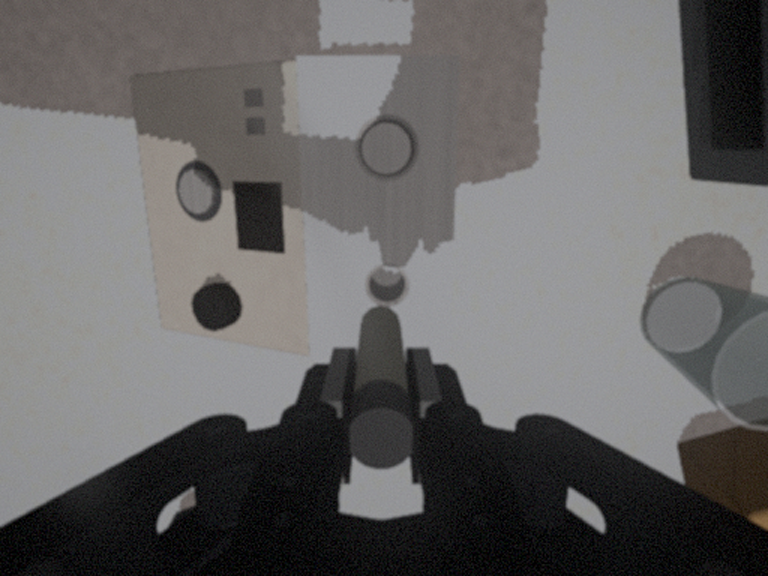

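The narrow bore is at (387,286), the wide bore at (387,147) and the pad at (199,190), all within about 1.5 mm of the estimate. The vial foot's front edge is at (380,307). I'll refine from these.

```bash
python3 -c "
from h import *
o=np.load('pics/w2.npz');R0=R.from_rotvec(o['tr']).as_matrix();tp=o['tp']
for dz in(.046,.048,.05): print(proj('w2',tp+R0@[.008,0,dz])*1.5, proj('w2',tp+R0@[.006,0,dz])*1.5)
print('cap',proj('w2',tp+R0@[0,0,-.035])*1.5)
u=lambda a,b,z:onz('w2',a/1.5,b/1.5,z)
n=u(387,286,.078);w=u(387,147,.078);p=u(199,190,.052);print(n,w,p,np.linalg.norm(n-w));go([*n[:2],.14])"
```

```text
[382.6749 303.0803] [382.6746 307.9671]
[382.6582 301.6154] [382.6579 306.459 ]
[382.6417 300.1786] [382.6415 304.9796]
cap [383.786  432.2395]
[ 0.6114 -0.0768  0.078 ] [ 0.6264 -0.0093  0.078 ] [ 0.5223 -0.0086  0.052 ] 0.0691436607488274
shift [-0.0014  0.002   0.0478] turn [-0.0008  0.0002 -0.0024] t 4.0
```

```bash
python3 -m jog '[[[0.0005,0.003,0.015],[0,0,0]],[[0.0005,0.003,0.03],[0,0,0]],[[0.0005,0.003,0.045],[0,0,0]],[[0.0005,0.003,0.055],[0,0,0]],[[0.0005,0.003,0.062],[0,0,0]]]';python3 -m jog '[[[0,0,0.003],[0,0,0]],[[0,0,0.006],[0,0,0]],[[0,0,0.009],[0,0,0]]]'
```

```text
t: 4.5
tool_pos: [0.6122, -0.0738, 0.1241]
tool_rot: [-2.45, -1.963, 0.003]
contact_force: [-0.4, -0.0, -0.2]
opening: 0.0148
grip_force: 39.1
t: 4.8
tool_pos: [0.6136, -0.074, 0.1179]
tool_rot: [2.451, 1.964, 0.001]
contact_force: [0.1, -0.6, -0.0]
opening: 0.0148
grip_force: 39.1
```

Entered freely. I'll carry on down to TCP z ≈ 0.0935.

```bash
python3 -m jog '[[[0,0,0.005],[0,0,0]],[[0,0,0.01],[0,0,0]],[[0,0,0.015],[0,0,0]],[[0,0,0.019],[0,0,0]],[[0,0,0.022],[0,0,0]]]';python3 -m jog '[[[0,0,0.001],[0,0,0]],[[0,0,0.002],[0,0,0]],[[0,0,0.003],[0,0,0]],[[0,0,0.003],[0,0,0]]]'
```

```text
t: 5.3
tool_pos: [0.613, -0.0738, 0.0948]
tool_rot: [-2.452, -1.964, 0.0]
contact_force: [0.1, -1.6, -0.2]
opening: 0.0152
grip_force: 39.0
t: 5.7
tool_pos: [0.6134, -0.0739, 0.0928]
tool_rot: [2.452, 1.964, 0.001]
contact_force: [-0.1, 0.8, 1.4]
opening: 0.015
grip_force: 39.2
```

```bash
python3 -m jog '[[[0,0,0],[0,0,0]],[[0,0,0],[0,0,0]],[[0,0,0],[0,0,0]],[[0,0,-0.005],[0,0,0]],[[0,0,-0.02],[0,0,0]]]' 1; python3 -m jog '[[[0,0,-0.035],[0,0,0]],[[0,0,-0.07],[0,0,0]],[[0,0,-0.09],[0,0,0]]]'; python3 -c "
from h import *
pic('wrist','w3')
go([*TH[:2],.2])"
```

```text
t: 6.2
tool_pos: [0.6119, -0.0735, 0.1111]
tool_rot: [-2.449, -1.962, 0.004]
contact_force: [-0.5, 0.6, 0.4]
opening: 0.0848
grip_force: 0.0
t: 6.5
tool_pos: [0.6148, -0.0742, 0.2078]
tool_rot: [2.448, 1.961, 0.006]
contact_force: [0.3, -0.5, 0.1]
opening: 0.0852
grip_force: 0.0
shift [ 0.2809 -0.246   0.0083] turn [ 0.0114  0.0002 -0.0006] t 6.55
```

```bash
python3 -m jog '[[[0.028,-0.024,0],[0,0,0]],[[0.06,-0.052,0],[0,0,0]],[[0.095,-0.083,0],[0,0,0]],[[0.13,-0.114,0],[0,0,0]],[[0.165,-0.145,0],[0,0,0]]]';python3 -m jog '[[[0.035,-0.03,0.01],[0,0,0]],[[0.07,-0.06,0.02],[0,0,0]],[[0.1,-0.085,0.03],[0,0,0]],[[0.115,-0.1,0.03],[0,0,0]],[[0.115,-0.1,0.03],[0,0,0]]]'; python3 -c "
from h import *
pic('wrist','w4',scale=1)
a=np.load('pics/w3.npz')['img'];b=np.load('pics/w4.npz')['img']
im=np.hstack([a[80:384,100:412],b[80:384,100:412]]);save(np.clip(im*1.4,0,255).astype(np.uint8),'c3',scale=1.28)
print((proj('w4',[*TH[:2],.085])-[100,80])*1.28, (proj('w3',[*N[:2],.128])-[100,80])*1.28)
go([*TH[:2],.047])"
```

```text
t: 7.05
tool_pos: [0.5067, 0.1201, 0.2029]
tool_rot: [2.452, 1.963, 0.001]
contact_force: [0.4, 0.8, -0.4]
opening: 0.0853
grip_force: 0.0
t: 7.55
tool_pos: [0.4336, 0.2547, 0.1723]
tool_rot: [-2.447, -1.969, 0.0]
contact_force: [0.6, -0.6, -0.9]
opening: 0.0855
grip_force: 0.0
[205.9813 149.5573] [192.2099 154.8833]
shift [0.0002 0.0028 0.1257] turn [ 0.0007 -0.0001  0.002 ] t 7.6
```

View pics/c3.png

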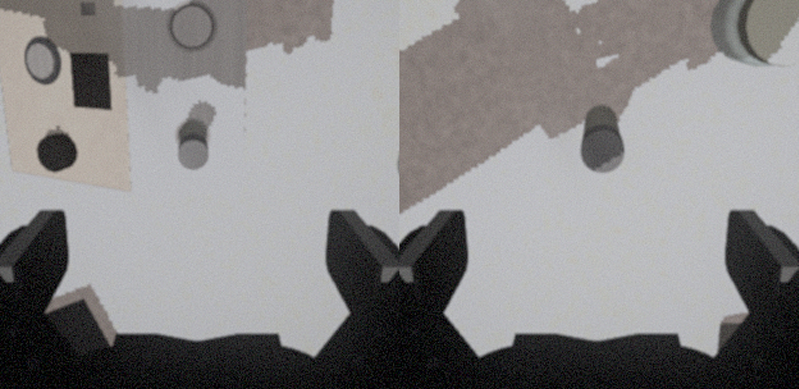

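On the left, the slim vial stands in its bore, with its cap at (194,154) as predicted for fully down. On the right, the thick vial's cap is at (602,150), within 2 mm of the prediction. I'll descend and grip.

```bash
python3 -m jog '[[[0,0.002,0.03],[0,0,0]],[[0,0.002,0.06],[0,0,0]],[[0,0.002,0.09],[0,0,0]],[[0,0.002,0.115],[0,0,0]],[[0,0.002,0.124],[0,0,0]]]'; python3 -m jog '[[[0,0,0],[0,0,0]],[[0,0,0],[0,0,0]],[[0,0,0],[0,0,0]],[[0,0,0],[0,0,0]],[[0,0,0],[0,0,0]]]' 0 40; python3 -m jog '[[[0,0,-0.02],[0,0,0]],[[0,0,-0.05],[0,0,0]],[[0,0,-0.09],[0,0,0]],[[0,0,-0.13],[0,0,0]],[[0,0,-0.145],[0,0,0]]]';python3 -c "
from h import *
go([.6264,-.009,.19])"
```

```text
t: 8.1
tool_pos: [0.4362, 0.2506, 0.0459]
tool_rot: [-2.453, -1.961, 0.007]
contact_force: [-0.6, -0.1, 0.3]
opening: 0.085
grip_force: 0.0
t: 8.6
tool_pos: [0.4382, 0.2528, 0.0498]
tool_rot: [2.451, 1.964, 0.004]
contact_force: [0.0, -1.0, 3.5]
opening: 0.0228
grip_force: 39.8
t: 9.1
tool_pos: [0.4392, 0.2533, 0.1986]
tool_rot: [2.45, 1.963, 0.012]
contact_force: [0.5, 0.4, -0.5]
opening: 0.0229
grip_force: 39.5
shift [-0.2152  0.2399  0.0092] turn [ 0.0066 -0.0045 -0.0004] t 9.1
```

```bash
python3 -m jog '[[[-0.02,0.023,0],[0,0,0]],[[-0.05,0.055,0],[0,0,0]],[[-0.08,0.09,0],[0,0,0]],[[-0.11,0.122,0],[0,0,0]],[[-0.14,0.155,0],[0,0,0]]]';python3 -m jog '[[[-0.03,0.033,0],[0,0,0]],[[-0.055,0.063,0],[0,0,0]],[[-0.07,0.08,0],[0,0,0]],[[-0.0755,0.085,0.005],[0,0,0]],[[-0.0755,0.085,0.008],[0,0,0]]]';python3 -m jog '[[[0,0,0],[0,0,0]],[[0,0,0],[0,0,0]]]';python3 -c "
from h import *
pic('wrist','w5')
im=np.load('pics/w5.npz')['img'][130:384,130:390]
save(np.clip(im*1.4,0,255).astype(np.uint8),'c4',scale=2.3)
o=np.load('pics/w5.npz');R0=R.from_rotvec(o['tr']).as_matrix();tp=o['tp']
f=lambda p:(proj('w5',p)-[130,130])*2.3
print('rim',f(tp+R0@[.010,0,.05]),'cap',f(tp+R0@[0,0,-.035]),'W',f([.6264,-.009,.078]),'N',f(N),'slimcap',f([.6125,-.0755,.128]))
go([.6264,-.009,.14])"
```

```text
t: 9.6
tool_pos: [0.558, 0.0805, 0.1922]
tool_rot: [-2.451, -1.964, 0.002]
contact_force: [0.8, -0.4, -0.9]
opening: 0.023
grip_force: 39.5
t: 10.1
tool_pos: [0.6237, -0.0106, 0.1836]
tool_rot: [-2.451, -1.962, 0.002]
contact_force: [-0.3, 0.8, -0.5]
opening: 0.0231
grip_force: 39.5
t: 10.3
tool_pos: [0.6234, -0.009, 0.1848]
tool_rot: [-2.45, -1.965, 0.001]
contact_force: [-0.5, 0.0, -1.4]
opening: 0.0232
grip_force: 39.5
rim [287.7252 153.8813] cap [289.4836 363.7767] W [296.2608 134.2764] N [295.8532 318.2161] slimcap [300.609  400.6989]
shift [0.0006 0.0026 0.0453] turn [-0.0004 -0.0002  0.0009] t 10.35
```

View pics/c4.png

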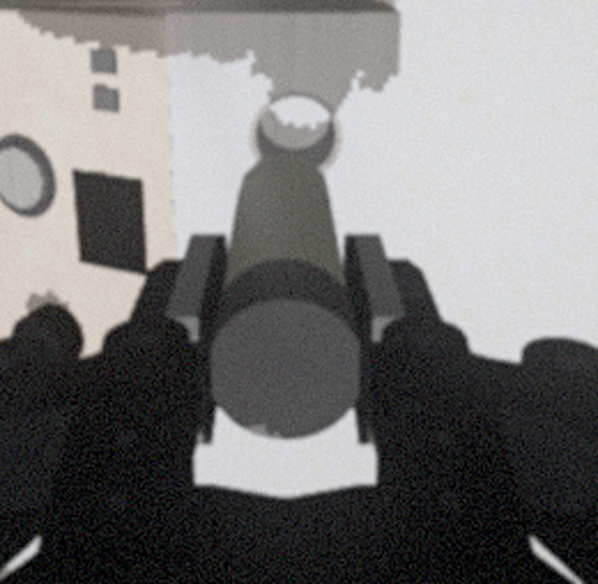

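The wide bore is at (296,135), matching the prediction. The vial axis sits about 1 mm off the tool axis: its cap is at (286,368) and its rim at (285,157). I'll correct by (0.0015, 0.0035) and insert.

```bash
python3 -m jog '[[[0.0015,0.0035,0.015],[0,0,0]],[[0.0015,0.0035,0.03],[0,0,0]],[[0.0015,0.0035,0.042],[0,0,0]],[[0.0015,0.0035,0.052],[0,0,0]],[[0.0015,0.0035,0.059],[0,0,0]]]';python3 -m jog '[[[0,0,0.003],[0,0,0]],[[0,0,0.006],[0,0,0]],[[0,0,0.009],[0,0,0]]]'
```

```text
t: 10.85
tool_pos: [0.6272, -0.0094, 0.1243]
tool_rot: [-2.451, -1.963, 0.003]
contact_force: [0.2, -0.9, -1.1]
opening: 0.0232
grip_force: 39.5
t: 11.15
tool_pos: [0.6285, -0.0097, 0.1178]
tool_rot: [2.451, 1.963, 0.001]
contact_force: [-0.1, -0.6, -1.1]
opening: 0.0229
grip_force: 39.5
```

```bash
python3 -m jog '[[[0,0,0.005],[0,0,0]],[[0,0,0.01],[0,0,0]],[[0,0,0.015],[0,0,0]],[[0,0,0.019],[0,0,0]],[[0,0,0.022],[0,0,0]]]';python3 -m jog '[[[0,0,0.001],[0,0,0]],[[0,0,0.002],[0,0,0]],[[0,0,0.003],[0,0,0]],[[0,0,0.003],[0,0,0]]]'
```

```text
t: 11.65
tool_pos: [0.6279, -0.0095, 0.0948]
tool_rot: [-2.452, -1.964, 0.001]
contact_force: [0.6, -0.1, -0.8]
opening: 0.0228
grip_force: 39.6
t: 12.05
tool_pos: [0.6283, -0.0096, 0.0929]
tool_rot: [2.452, 1.964, 0.001]
contact_force: [-1.1, -0.0, 0.4]
opening: 0.0231
grip_force: 39.7
```

Same height as the slim one when it was seated. Release, rise, and go towards the pen.

```bash
python3 -m jog '[[[0,0,0],[0,0,0]],[[0,0,0],[0,0,0]],[[0,0,0],[0,0,0]],[[0,0,-0.005],[0,0,0]],[[0,0,-0.02],[0,0,0]]]' 1; python3 -m jog '[[[0,0,-0.035],[0,0,0]],[[0,0,-0.075],[0,0,0]],[[0,0,-0.115],[0,0,0]],[[0,0,-0.13],[0,0,0]]]'; python3 -c "
from h import *
pic('wrist','w6');im=np.load('pics/w6.npz')['img']
save(np.clip(im[100:384,100:400]*1.4,0,255).astype(np.uint8),'c5',scale=2)
f=lambda p:(proj('w6',p)-[100,100])*2
print(f([.628,-.0098,.128]),f([.6264,-.009,.128]),f([.6125,-.0755,.128]),ctrl.get_obs()['tool_pos'])
go([*PEN[:2],.23])"
```

```text
t: 12.55
tool_pos: [0.6268, -0.0094, 0.1112]
tool_rot: [-2.45, -1.962, 0.004]
contact_force: [-1.0, 0.2, 1.0]
opening: 0.0853
grip_force: 0.0
t: 12.95
tool_pos: [0.6305, -0.0098, 0.2499]
tool_rot: [2.446, 1.96, 0.011]
contact_force: [0.3, 0.6, -0.6]
opening: 0.0855
grip_force: 0.0
[300.6082 170.2815] [296.3166 169.2604] [299.348  322.2808] [ 0.6308 -0.0099  0.2507]
shift [-0.2851 -0.1223  0.019 ] turn [ 0.0114 -0.001  -0.0005] t 13.0
```

View pics/c5.png

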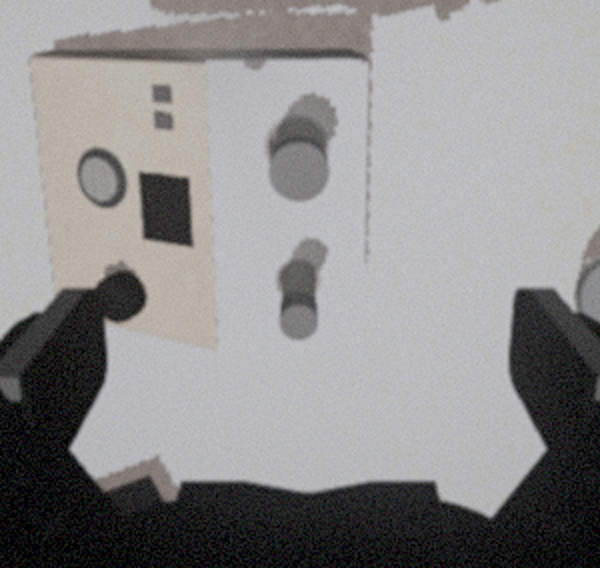

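Both vials are fully down: the thick cap is at (299,170) and the slim cap at (298,322), as predicted. The pad is at (102,178). Now the pen.

```bash
python3 -m jog '[[[-0.03,-0.013,0],[0,0,0]],[[-0.07,-0.03,0],[0,0,0]],[[-0.11,-0.047,0],[0,0,0]],[[-0.15,-0.064,0],[0,0,0]],[[-0.19,-0.081,0],[0,0,0]]]';python3 -m jog '[[[-0.04,-0.017,0.005],[0,0,0]],[[-0.07,-0.03,0.01],[0,0,0]],[[-0.09,-0.038,0.015],[0,0,0]],[[-0.095,-0.041,0.02],[0,0,0]],[[-0.095,-0.041,0.02],[0,0,0]]]';python3 -m jog '[[[0,0,0],[0,0,0]],[[0,0,0],[0,0,0]]]';python3 -c "
from h import *
print(onz('w6',151,189,.052))
pic('wrist','w7');print('pentop',proj('w7',[*PEN[:2],.16]))
go([*PEN[:2],.101])
x,y=proj('w7',[*PEN[:2],.16]).astype(int)
g=cv2.cvtColor(np.load('pics/w7.npz')['img'],cv2.COLOR_BGR2GRAY)
for r in range(y-32,y+33,8): print(r,''.join('%4d'%v for v in g[r,x-44:x+45:4]))
"
```

```text
t: 13.5
tool_pos: [0.5058, -0.1781, 0.2409]
tool_rot: [-2.45, -1.964, 0.001]
contact_force: [0.8, -0.4, -0.1]
opening: 0.0857
grip_force: 0.0
t: 14.0
tool_pos: [0.4458, -0.2607, 0.2204]
tool_rot: [-2.451, -1.96, 0.001]
contact_force: [-0.1, 0.1, -1.1]
opening: 0.0857
grip_force: 0.0
t: 14.2
tool_pos: [0.4475, -0.2602, 0.2224]
tool_rot: [-2.45, -1.966, -0.0]
contact_force: [-0.9, -0.2, -0.6]
opening: 0.0853
grip_force: 0.0
[ 0.522  -0.0092  0.052 ]
pentop [258.526  207.8124]
shift [-0.0007  0.0021  0.1216] turn [ 0.0004 -0.0001  0.001 ] t 14.25
175  132 107  97  96  91  83  94  91  32  34  37  36  45  38  88  84  88  82  89  84  99 134 133
183  131 131 101  95  89  85  92  78  33  39  33  35  32  42  92  87  86  89  85  90  83 132 132
191  131 132 128  99  92  89  90  46  53  44  43  41  51  49  61  85  90  87  87  88  92  95 136
199  138 133 131 128  95  95  92  64  36  38  43  44  47  46  37  91  91  88 109 133 133 130 135
207  132 134 132 132 130  93  90  54  48  48  40  40  36  40  43 127 132 130 133 132 129 136 137
215  132 134 129 134 129 131  94  60  49  49  43  43  37  42  56 130 133 132 134 137 134 134 140
223  134 135 133 134 131 133 132 131 131 106  53  67  81 134 130 133 132 133 136 137 136 133 137
231  133 135 134 135 133 134 131 132 131 136 132 134 134 132 136 136 135 135 134 134 133 135 137
239  132 133 134 131 133 130 134 136 131 133 134 135 129 133 134 131 136 135 135 133 132 133 133
```

Pen located within 1 mm. Descend and grip with a firm force.

```bash
python3 -m jog '[[[-0.0005,0.0015,0.03],[0,0,0]],[[-0.0005,0.0015,0.06],[0,0,0]],[[-0.0005,0.0015,0.09],[0,0,0]],[[-0.0005,0.0015,0.11],[0,0,0]],[[-0.0005,0.0015,0.12],[0,0,0]]]'; python3 -m jog '[[[0,0,0],[0,0,0]],[[0,0,0],[0,0,0]],[[0,0,0],[0,0,0]],[[0,0,0],[0,0,0]],[[0,0,0],[0,0,0]]]' 0 60;python3 -m jog '[[[0,0,0],[0,0,0]],[[0,0,0],[0,0,0]]]'; python3 -m jog '[[[0,0,-0.015],[0,0,0]],[[0,0,-0.035],[0,0,0]],[[0,0,-0.065],[0,0,0]],[[0,0,-0.095],[0,0,0]],[[0,0,-0.11],[0,0,0]]]';python3 -m jog '[[[0,0,0],[0,0,0]],[[0,0,0],[0,0,0]]]'
```

```text
t: 14.75
tool_pos: [0.4476, -0.2604, 0.1001]
tool_rot: [-2.448, -1.964, 0.001]
contact_force: [-1.2, -0.0, -0.1]
opening: 0.0851
grip_force: 0.0
t: 15.25
tool_pos: [0.4489, -0.2625, 0.1039]
tool_rot: [2.45, 1.963, 0.001]
contact_force: [-0.3, 0.7, 3.5]
opening: 0.0207
grip_force: 58.4
t: 15.45
tool_pos: [0.4489, -0.2625, 0.1039]
tool_rot: [2.45, 1.963, 0.001]
contact_force: [-0.8, 0.3, 5.6]
opening: 0.0206
grip_force: 58.4
t: 15.95
tool_pos: [0.449, -0.2625, 0.2159]
tool_rot: [2.449, 1.962, 0.002]
contact_force: [-0.4, -0.8, -1.0]
opening: 0.0205
grip_force: 59.2
t: 16.15
tool_pos: [0.4477, -0.2616, 0.2114]
tool_rot: [-2.451, -1.963, 0.0]
contact_force: [-0.9, 0.3, -2.0]
opening: 0.0206
grip_force: 59.1
```

```bash
cat >> h.py <<'E'
P=np.array([.5222,-.0087,.052]);n=np.cos(np.radians(25))*Z-np.sin(np.radians(25))*MX
RP=np.stack([MY,np.cross(-n,MY),-n],1)
E
python3 -c "
from h import *
print(n,RP[:,1]);go(P+n*(.094+.07),RP)"
```

```text
[-0.4125  0.092   0.9063] [ 0.8846 -0.1972  0.4226]
shift [ 0.263  -0.0518  0.011 ] turn [-0.4376 -0.0004 -0.0009] t 16.15
```

```bash
python3 -m jog '[[[0.025,-0.005,0],[-0.04,0,0]],[[0.055,-0.011,0],[-0.09,0,0]],[[0.09,-0.018,0],[-0.15,0,0]],[[0.125,-0.025,0],[-0.21,0,0]],[[0.155,-0.031,0],[-0.26,0,0]]]';python3 -c "
from h import *
go(P+n*(.094+.07),RP)"
```

```text
t: 16.65
tool_pos: [0.4503, -0.102, 0.2092]
tool_rot: [2.289, 1.833, 0.239]
contact_force: [-1.0, -0.1, -1.1]
opening: 0.0205
grip_force: 59.2
shift [ 0.1066 -0.0211  0.0035] turn [-0.1789 -0.0011 -0.0013] t 16.65
```

```bash
python3 -m jog '[[[0.03,-0.006,0],[-0.05,0,0]],[[0.06,-0.012,0.001],[-0.1,0,0]],[[0.085,-0.017,0.003],[-0.14,0,0]],[[0.1,-0.021,0.003],[-0.17,0,0]],[[0.106,-0.021,0.003],[-0.178,0,0]]]';python3 -m jog '[[[0,0,0],[0,0,0]],[[0,0,0],[0,0,0]],[[0,0,0],[0,0,0]]]';python3 -c "
from h import *
pic('wrist','w8');im=np.load('pics/w8.npz')['img']
save(np.clip(im*1.4,0,255).astype(np.uint8),'w8b',scale=1.5)
d=np.load('pics/w8.npz');R0=R.from_rotvec(d['tr']).as_matrix()
f=lambda p:proj('w8',p)*1.5
print('pad',f(P),'tip',f(d['tp']+R0@[0,0,.094]),'neckstart',f(d['tp']+R0@[0,0,.044]),'top',f(d['tp']+R0@[0,0,-.056]),'foot on pad along z',f(d['tp']+R0@[0,0,.164]))
go(P+n*(.094+.02),RP)"
```

```text
t: 17.15
tool_pos: [0.454, 0.0055, 0.2004]
tool_rot: [2.166, 1.74, 0.382]
contact_force: [0.5, 0.8, -1.0]
opening: 0.0208
grip_force: 59.2
t: 17.45
tool_pos: [0.456, 0.003, 0.2039]
tool_rot: [2.167, 1.733, 0.385]
contact_force: [0.6, 0.3, -0.9]
opening: 0.0205
grip_force: 59.2
pad [375.7102 254.4483] tip [381.4    290.0011] neckstart [381.512  323.7805] top [382.0545 487.4611] foot on pad along z [381.3011 260.1483]
shift [ 0.0031 -0.0036  0.0522] turn [ 0.0013  0.0011 -0.0019] t 17.5
```

View pics/w8b.png

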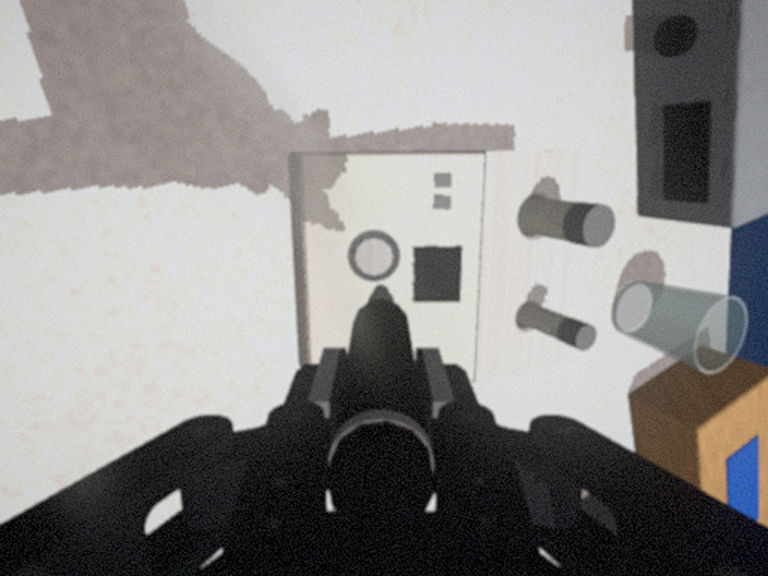

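The pad is at (374,255) and the pen tip at about (381,288), aligned to within 2 mm. I'll approach along the normal.

```bash
python3 -m jog '[[[0.004,-0.004,0.015],[0,0,0]],[[0.004,-0.004,0.03],[0,0,0]],[[0.004,-0.004,0.045],[0,0,0]],[[0.004,-0.004,0.055],[0,0,0]],[[0.004,-0.004,0.06],[0,0,0]]]';python3 -m jog '[[[0,0,0],[0,0,0]],[[0,0,0],[0,0,0]],[[0,0,0],[0,0,0]]]';cat > m.py <<'E'
from h import *
f=[]
for i in range(6):
    optics.get_image('top'); f.append(ctrl.get_obs()['contact_force'])
print('Fn',np.mean(f,0)@n,np.array(f)@n); go(P+n*.094,RP)
E
python3 m.py
```

```text
t: 18.0
tool_pos: [0.4779, 0.0025, 0.1469]
tool_rot: [2.167, 1.734, 0.384]
contact_force: [0.4, 0.8, -0.6]
opening: 0.0208
grip_force: 59.2
t: 18.3
tool_pos: [0.4784, 0.0029, 0.149]
tool_rot: [2.164, 1.734, 0.387]
contact_force: [0.5, 0.6, -1.3]
opening: 0.0206
grip_force: 59.2
Fn -1.6469515336496652 [-1.4022 -1.1737 -2.521  -0.979  -2.5586 -1.2472]
shift [-0.0019  0.0006  0.0126] turn [ 0.0022  0.0002 -0.0005] t 18.6
```

```bash
python3 -m jog '[[[0,0,0.004],[0,0,0]],[[0,0,0.008],[0,0,0]],[[0,0,0.011],[0,0,0]],[[0,0,0.014],[0,0,0]],[[0,0,0.016],[0,0,0]]]';python3 -m jog '[[[0,0,0],[0,0,0]],[[0,0,0],[0,0,0]]]';python3 m.py
```

```text
t: 19.1
tool_pos: [0.4845, 0.0015, 0.1331]
tool_rot: [2.166, 1.735, 0.385]
contact_force: [-1.2, 0.4, -0.3]
opening: 0.0202
grip_force: 59.3
t: 19.3
tool_pos: [0.4845, 0.0015, 0.1335]
tool_rot: [2.165, 1.735, 0.386]
contact_force: [-0.6, -0.5, -0.8]
opening: 0.0206
grip_force: 59.3
Fn -0.04366658335704861 [-0.8109 -0.1526  0.2763  0.3148  0.401  -0.2905]
shift [-0.0018  0.0007 -0.0036] turn [ 0.0018  0.0002 -0.0006] t 19.6
```

```bash
python3 -m jog '[[[0,0,0.001],[0,0,0]],[[0,0,0.002],[0,0,0]],[[0,0,0.003],[0,0,0]],[[0,0,0.003],[0,0,0]],[[0,0,0.003],[0,0,0]]]';python3 m.py; python3 m.py; python3 -c "
from h import *
pic('top','t9');pic('scene','s9');o=ctrl.get_obs();print(o['opening'],o['grip_force'],o['dq'])
print(proj('s9',P))
for f0,f1 in(('top0','t9'),):
  a,b=[np.load('pics/%s.npz'%k)['img'].astype(int) for k in(f0,f1)]
  # bystanders: jar, amber, wash, dish, driver patches
  for nm,x,y in [('jar',170,187),('amber',209,120),('wash',107,168),('dish',129,221),('driver',400,225)]:
    s=np.s_[y-14:y+15,x-14:x+15];print(nm,abs(a[s]-b[s]).mean())
"
```

```text
t: 20.1
tool_pos: [0.486, 0.0012, 0.131]
tool_rot: [2.165, 1.734, 0.386]
contact_force: [-0.7, 0.7, 0.4]
opening: 0.0205
grip_force: 59.3
Fn 1.1899204766036366 [1.2506 0.6531 1.1248 1.3747 1.5657 1.1706]
shift [-0.0018  0.0007 -0.0066] turn [ 0.002   0.0002 -0.0006] t 20.4
Fn 1.061448527408433 [1.1039 1.3478 1.1147 1.2137 0.6818 0.9067]
shift [-0.0018  0.0007 -0.0066] turn [ 0.002   0.0002 -0.0006] t 20.7
0.020775005480979054 59.30940628051758 [ 0.0004 -0.0005  0.0013  0.0019  0.0009  0.0003]
[244.0451 202.2066]
jar 1.0717399920729291
amber 1.069758224336108
wash 0.9734443123265953
dish 1.0729290527150217
driver 1.0685691636940151
```

The push is about 2.0 to 2.7 N at 6.6 to 9 mm of travel, steady and square, and the bystanders haven't moved. Handing in.

```bash
python3 -c "
from station import job
print(job.finish_job())"
```

```text
the job is handed in; nothing more can be done
None
```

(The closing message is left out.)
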